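Find the socket that fits the clamp nut

ROBOT

A 7-joint arm with a two-finger parallel gripper is mounted at the origin on a cart in front of the work surface, level with it; the furniture and walls round the work are solid. World frame = base frame: x ahead of the robot, y to its left, z up, the work surface at z = 0. Lengths are in m, angles in rad, forces in N, time in s.
With the tool pointing down it reaches from about 0.35 to 0.9 m from the base axis. Payload 7.2 kg.
Tool frame: the origin (TCP) lies at the very end of the fingers, on their centre line; the grasp point (between the pads) lies 19 mm behind it; z points along the fingers, y is the line along which they close (so a half turn about z gives the same grasp; the last joint's range is limited). The gripper opens to 88 mm and grips with 3 to 60 N. Pads are 20 mm wide; open, the fingers measure 115 mm over their backs; the gripper's body (75 mm by 178 mm) begins 61 mm behind the grasp point.
Start: joints at [-1.309, 0.411, -0.013, 1.596, 0.006, 1.134, -0.082], TCP at [0.202, 0.591, 0.223] pointing down, gripper open.
Joint ranges: [-2.95, 2.95], [-0.29, 1.99], [-1.47, 1.44], [0.14, 2.54], [-1.03, 4.17], [0.13, 1.85], [-2.86, 2.86]. Speed limits (rad/s): [2.39, 2.39, 3.01, 3.01, 3.14, 3.14, 3.14].

INTERFACE

Orientations are given as a rotation vector (axis times angle).
In Python, from cell import env gives the robot as it stands. The module is installed in compiled form; this text tells all that it offers.
- The arm moves only by the tool servo_tool, never from a script. Its argument "plan" is text: rows parted by semicolons, each of 5 numbers parted by spaces: the shift along the world's x, y, z in mm, then the turn about the world's z in degrees, then the closure, from -1 (fully open) to 1 (shut). A call has 1 to 20 rows; each row shifts and turns the commanded pose from where the row before left it; what a row does not reach is not made up. A row lasts 1/12 s, in which the tool goes at most 41.7 mm and 7.16 degrees, less where a joint would pass 70% of its speed; a pose out of reach is approached as far as the arm can. A call with a gripper value outside its range is refused whole. The fingers move at their own pace and stop on an object; "squeeze" is the grip in N (left out, the last holds). Time passes only in rows, so rows that do not move let the fingers close. It gives the time, the measured TCP pose, the force, the opening and the grip force at its end, in the units of the state.
- env.sense(): the state, without advancing time (a new reading comes with each control period).
- env.snapshot(name): name is "scene" or "top"; returns (picture, depth): 400x640x3 uint8, blue, green, red; 400x640 float32, m along the optical axis (not along the pixel's ray), 0 where there is no reading.
- env.calibration(name): a dict with "intrinsics" (3x3 intrinsics, pixels), "xyz" and "rotation" of the camera in the world. Camera axes: x right, y down, z forward; pixel columns grow to the right and rows downward; lengths in m; the calibration is good to about 2 mm. A picture is of the moment at which its call begins. calibration takes no time and is no camera call.
- env.sign_off(): hands the job in; it is judged then, once.
Trained networks look in the newest picture that a camera, given by its name, has taken for a name from the list of things; names that differ only in an ending like _2 or _b are one class to them, and where a whole thing is asked for, a point or a joint stands for the part that bears it (a point fixed in the world has none). Each returns a list of dicts, best first, with "score" (0 to 1); they miss things now and then, are a little off and sometimes report something else, mostly with a low value. They report only what shows in the picture. A call takes as long as a camera call. They do not tell look-alikes from the thing itself.
- env.cut_out(camera, query): "pixels" (400x640 bool, what is visible of it) and "pixel" ([column, row] in pixels, amid what is visible of it).
The state is a dict: "time": time; "qpos": joint angles; "joint_vel": joint speeds; "tau": joint torques, N m; "position": TCP position; "tcp_rot": TCP orientation; "force": force on the tool from outside, world axes, zero at the start; "ft_torque": the same for the moment, N m; "grip_width": opening from 0.0 (shut) to 1.0 (fully open); "finger_force": force on a finger pad.
Only numpy, scipy, OpenCV 4.12 (cv2) and the standard library are available. Lean on these libraries where they do the work, as an engineer would, in place of code of your own. Each camera call takes 0.05 s, during which the arm holds its last target. There are 200 camera calls.

TASK

Find out which of the three sockets in the wooden rack fits the hex nut of the hold-down clamp, trying them on the nut gently, without forcing them. Finish while holding the fitting socket in the gripper, straight and fully home on the nut so that its rim sits on the washer, and do not let go: I will plug the ratchet in. The two that do not fit must stand upright in holes of the rack, and the tape measure, the roll of tape and the loose bolt stay where they are.

Things in the scene. Friction and masses are not known exactly. Their poses are not given: they have to be found in the camera images.
- clamp: fixed hold-down clamp: dark base plate 70 x 116 x 10 mm, grey strap 42 wide (x), 100 long (y), top at z 42; on it a 40 mm washer, 3 thick, and a hex nut on a stud. Origin: centre of the underside, below the stud; z up. Nut 24 mm across flats, 15 tall, top (1.2 mm chamfer) at z 60, opposite corners on the clamp's x axis; it does not turn. The 16 mm stud ends at z 65
- nut_seat (a point): centre of the washer's top face (45 mm above the bench), on the axis of the nut and stud: where the mouth of a fully seated socket comes to lie
- rack: wooden socket rack fixed to the bench, 62 x 226 x 22 mm, long in its y. Origin: centre of its underside. Three round holes 39 mm in diameter, 12 mm deep, 72 mm apart in a row along y; a standing socket's mouth is 10 mm above the bench, its top 62 mm
- rack_hole0 (a point): centre of the mouth of the rack's first (-y end) hole, level with the rack's top face
- rack_hole1 (a point): centre of the mouth of the rack's middle hole, level with the rack's top face
- rack_hole2 (a point): centre of the mouth of the rack's third (+y end) hole, level with the rack's top face
- socket_a: steel socket, round, 36 mm diameter, 52 mm tall, 0.18 kg. Origin: centre of its mouth (underside); z up its axis. Hex opening 25 mm deep, 1.2 mm chamfer, two opposite corners on its x axis. The three look alike: one is 26 mm across flats inside and fits; the others, 20 and 17.5 mm, pass over the stud but stop on top of the nut. Which is which is not told: try them
- socket_b: steel socket, round, 36 mm diameter, 52 mm tall, 0.18 kg. Origin: centre of its mouth (underside); z up its axis. Hex opening 25 mm deep, 1.2 mm chamfer, two opposite corners on its x axis. Outwardly the same as socket_a; whether it fits is not told
- socket_c: steel socket, round, 36 mm diameter, 52 mm tall, 0.18 kg. Origin: centre of its mouth (underside); z up its axis. Hex opening 25 mm deep, 1.2 mm chamfer, two opposite corners on its x axis. Outwardly the same as socket_a; whether it fits is not told
- tape_measure: yellow tape measure standing on edge, 36 x 74 mm, 62 mm tall; bystander. Origin: centre of its underside
- tape_black: roll of black insulating tape lying flat, 68 mm diameter, 19 mm tall; bystander. Origin: centre of its underside
- hex_bolt: loose steel hex bolt standing on its head, 19 mm wide, 38 mm tall; bystander. Origin: centre of its underside
Things that resemble listed ones, but are neither listed nor needed, are in the scene too. What is shaped like the socket_a but pink is not meant.

How it is judged:
At the end, for the whole second after the job is handed in: Fitting socket gripped (over 2 N) and still on the nut: mouth within 3 mm of the washer's height and of the nut's axis, within 0.06 rad of straight. The other two each stand in a rack hole: within 4 mm of its centre, mouth 9 mm or more below the rack's top, within 0.08 rad of upright (((z of socket_a in the frame of nut_seat between -0.003 and 0.003 m and horizontal distance between socket_a and nut_seat below 0.003 m and angle between the z axis of socket_a and the z axis of clamp, either way round below 0.06 rad and contact force between the fingers and socket_a above 2 N and linear speed of socket_a below 0.02 m/s and ((horizontal distance between socket_b and rack_hole0 below 0.004 m and z of socket_b in the frame of rack_hole0 below -0.009 m) or (horizontal distance between socket_b and rack_hole1 below 0.004 m and z of socket_b in the frame of rack_hole1 below -0.009 m) or (horizontal distance between socket_b and rack_hole2 below 0.004 m and z of socket_b in the frame of rack_hole2 below -0.009 m)) and angle between each of socket_b, socket_c's own z axis and vertical below 0.08 rad and ((horizontal distance between socket_c and rack_hole0 below 0.004 m and z of socket_c in the frame of rack_hole0 below -0.009 m) or (horizontal distance between socket_c and rack_hole1 below 0.004 m and z of socket_c in the frame of rack_hole1 below -0.009 m) or (horizontal distance between socket_c and rack_hole2 below 0.004 m and z of socket_c in the frame of rack_hole2 below -0.009 m))) or (z of socket_b in the frame of nut_seat between -0.003 and 0.003 m and horizontal distance between socket_b and nut_seat below 0.003 m and angle between the z axis of socket_b and the z axis of clamp, either way round below 0.06 rad and contact force between the fingers and socket_b above 2 N and linear speed of socket_b below 0.02 m/s and ((horizontal distance between socket_a and rack_hole0 below 0.004 m and z of socket_a in the frame of rack_hole0 below -0.009 m) or (horizontal distance between socket_a and rack_hole1 below 0.004 m and z of socket_a in the frame of rack_hole1 below -0.009 m) or (horizontal distance between socket_a and rack_hole2 below 0.004 m and z of socket_a in the frame of rack_hole2 below -0.009 m)) and angle between each of socket_a, socket_c's own z axis and vertical below 0.08 rad and ((horizontal distance between socket_c and rack_hole0 below 0.004 m and z of socket_c in the frame of rack_hole0 below -0.009 m) or (horizontal distance between socket_c and rack_hole1 below 0.004 m and z of socket_c in the frame of rack_hole1 below -0.009 m) or (horizontal distance between socket_c and rack_hole2 below 0.004 m and z of socket_c in the frame of rack_hole2 below -0.009 m))) or (z of socket_c in the frame of nut_seat between -0.003 and 0.003 m and horizontal distance between socket_c and nut_seat below 0.003 m and angle between the z axis of socket_c and the z axis of clamp, either way round below 0.06 rad and contact force between the fingers and socket_c above 2 N and linear speed of socket_c below 0.02 m/s and ((horizontal distance between socket_a and rack_hole0 below 0.004 m and z of socket_a in the frame of rack_hole0 below -0.009 m) or (horizontal distance between socket_a and rack_hole1 below 0.004 m and z of socket_a in the frame of rack_hole1 below -0.009 m) or (horizontal distance between socket_a and rack_hole2 below 0.004 m and z of socket_a in the frame of rack_hole2 below -0.009 m)) and angle between each of socket_a, socket_b's own z axis and vertical below 0.08 rad and ((horizontal distance between socket_b and rack_hole0 below 0.004 m and z of socket_b in the frame of rack_hole0 below -0.009 m) or (horizontal distance between socket_b and rack_hole1 below 0.004 m and z of socket_b in the frame of rack_hole1 below -0.009 m) or (horizontal distance between socket_b and rack_hole2 below 0.004 m and z of socket_b in the frame of rack_hole2 below -0.009 m))))); the arm keeps its last pose, push and grip.
It fails at once if the clamp is pushed with more than 45 N (contact force between clamp and anything else above 45 N).
It fails at once if the tape measure, the roll of tape or the loose bolt is moved by more than 30 mm (distance of any of tape_measure, tape_black, hex_bolt from where it was at the start of the episode above 0.03 m).
It also fails if it takes over 72 s, if anything falls off the work surface, if the arm or the gripper's body presses on something with over 40 N, if the wrist force passes 120 N, or if a joint passes its speed limit or range.

## Working session

There is one attempt and no reset: what is moved stays moved. The work goes in short steps, Python scripts to look and compute and a tool call to move; the robot and the scene stay as the last step left them, time stands still between calls to the robot, and variables do not carry over. Pictures are saved under pics/ and viewed, at most 10 in all, crops included, and the job is handed in when it is done.

Besides the shell and the picture viewer there is one more tool, called after "Emit:" by a JSON object that holds its "method" and its "body", one argument or row to a line. servo_tool: Moves the arm, as the interface text tells. Its arguments: {"type":"object","properties":{"plan":{"type":"string"},"squeeze":{"type":"number"}},"required":["plan"]}

```bash
mkdir -p pics; cat > h.py <<'E'
import numpy as np, cv2
from cell import env
def cloud(name, d):
    c=env.calibration(name); K=np.array(c["intrinsics"]); R=np.array(c["rotation"])
    if R.shape!=(3,3): R=cv2.Rodrigues(R.astype(float))[0]
    v,u=np.mgrid[:400,:640]
    p=np.stack([(u-K[0,2])/K[0,0]*d,(v-K[1,2])/K[1,1]*d,d],-1)
    return p@R.T+np.array(c["xyz"])
E
python3 - <<'E'
from h import *
s=env.sense(); print({k:np.round(v,3) for k,v in s.items()})
for n in("top","scene"):
    im,d=env.snapshot(n); cv2.imwrite(f"pics/{n}0.png",im); P=cloud(n,d); np.save(n+".npy",P)
    c=env.calibration(n); print(n,np.round(c["xyz"],3),np.round(c["rotation"],3).tolist(),np.round(c["intrinsics"],1).tolist())
    for q in("clamp","rack","socket_a","tape_measure","tape_black","hex_bolt"):
        for r in env.cut_out(n,q)[:5]:
            m=r["pixels"]&(d>0); p=P[m]
            z=np.percentile(p[:,2],97); t=p[p[:,2]>z-.006]
            print(q,round(r["score"],2),r["pixel"],m.sum(),"ztop",round(z,3),"topcen",np.round((t.min(0)+t.max(0))/2,3),"ext",np.round(t.max(0)-t.min(0),3))
E
```

```text
{'time': np.float64(0.0), 'qpos': array([-1.309,  0.412, -0.013,  1.597,  0.006,  1.134, -0.082]), 'joint_vel': array([-0.   , -0.002,  0.001, -0.   ,  0.   ,  0.002, -0.001]), 'tau': array([-0.0000e+00, -5.8796e+01,  6.4100e-01, -2.9106e+01, -5.4000e-02,
        1.9000e-02,  0.0000e+00]), 'position': array([0.202, 0.591, 0.222]), 'tcp_rot': array([-5.160e-01, -3.099e+00,  3.000e-03]), 'force': array([ 0.538,  0.312, -0.216]), 'ft_torque': array([ 0.006,  0.024, -0.027]), 'finger_force': np.float64(0.0), 'grip_width': np.float64(0.999)}
top [0.444 0.207 1.082] [-2.2, 2.202, -0.033] [[497.2, 0.0, 323.0], [0.0, 497.2, 201.2], [0.0, 0.0, 1.0]]
clamp 0.91 [405.2, 134.9] 1708 ztop 0.062 topcen [0.63  0.033 0.063] ext [0.025 0.025 0.013]
rack 0.86 [294.3, 176.6] 2437 ztop 0.057 topcen [0.528 0.287 0.063] ext [0.055 0.177 0.013]
socket_a 0.82 [283.6, 179.7] 244 ztop 0.066 topcen [0.526 0.287 0.064] ext [0.033 0.033 0.007]
socket_a 0.75 [320.6, 175.7] 263 ztop 0.066 topcen [0.538 0.215 0.064] ext [0.035 0.033 0.008]
socket_a 0.7 [253.9, 185.0] 294 ztop 0.066 topcen [0.516 0.358 0.065] ext [0
[... 954 characters left out ...]
0.061] ext [0.034 0.035 0.007]
socket_a 0.81 [285.3, 212.4] 377 ztop 0.053 topcen [0.41  0.241 0.05 ] ext [0.061 0.07  0.007]
socket_a 0.75 [269.9, 259.5] 482 ztop 0.053 topcen [0.317 0.162 0.051] ext [0.036 0.037 0.007]
socket_a 0.74 [286.2, 235.8] 445 ztop 0.053 topcen [0.384 0.194 0.051] ext [0.036 0.036 0.007]
socket_a 0.71 [316.3, 190.4] 311 ztop 0.063 topcen [0.525 0.282 0.061] ext [0.036 0.034 0.007]
tape_measure 0.72 [318.7, 262.0] 869 ztop 0.061 topcen [0.389 0.1   0.059] ext [0.034 0.042 0.008]
tape_black 0.86 [337.8, 245.6] 360 ztop 0.021 topcen [0.445 0.081 0.053] ext [0.106 0.103 0.077]
hex_bolt 0.46 [402.9, 196.3] 72 ztop 0.038 topcen [0.687 0.159 0.036] ext [0.008 0.007 0.008]
```

```bash
python3 - <<'E'
import cv2
a=cv2.imread("pics/top0.png")[60:330,200:480]; cv2.imwrite("pics/tc.png",cv2.resize(a,None,fx=2.2,fy=2.2,interpolation=3)[:600])
E
```

```text
(no output)
```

View pics/tc.png

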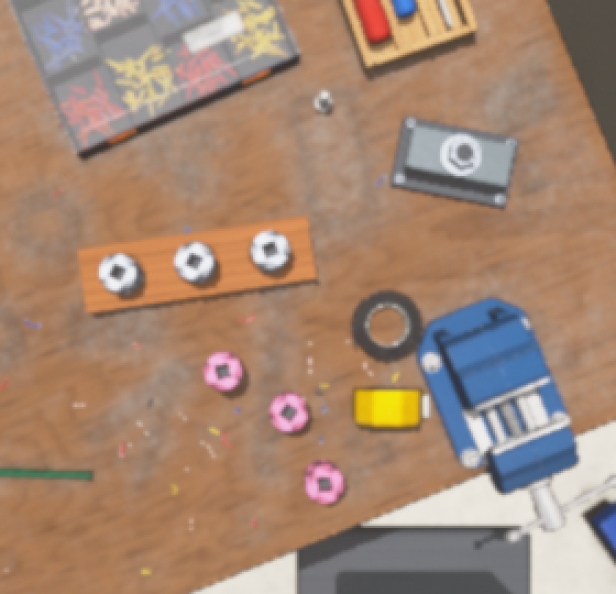

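View pics/scene0.png

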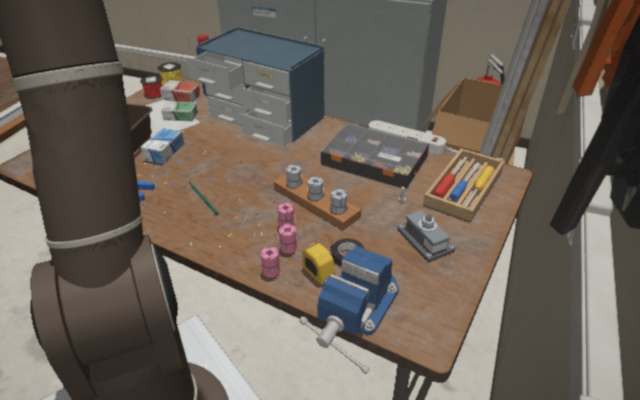

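The top view crop shows the rack with three grey sockets at full-image pixels (254,184), (288,179) and (322,174). The clamp is at (408,130), and the three pink decoys stand in front of the rack. Next I need the yaw of the clamp and of the sockets.

```bash
python3 - <<'E'
from h import *
for n in("top","scene"):
    P=np.load(n+".npy")
    def rect(c,r,z0,z1):
        m=(np.hypot(P[...,0]-c[0],P[...,1]-c[1])<r)&(P[...,2]>z0)&(P[...,2]<z1)
        p=P[m]; R=cv2.minAreaRect((p[:,:2]*1000).astype(np.float32)); return m.sum(),np.round(R[0],1),np.round(R[1],1),round(R[2],1),np.round(np.median(p[:,2])*1000,1)
    print(n,"strap",rect((.63,.032),.08,.033,.05)); print("base",rect((.63,.032),.08,.006,.05)); print("rack",rect((.527,.286),.14,.016,.03))
    print("washer/nut",rect((.63,.032),.03,.053,.08)); 
    for c in((.516,.357),(.526,.286),(.537,.214)): print("sock",rect(c,.03,.05,.08))
a=cv2.imread("pics/top0.png")
z=lambda x,y,w,h,f:cv2.resize(a[y:y+h,x:x+w],None,fx=f,fy=f,interpolation=cv2.INTER_CUBIC)
A=z(240,160,98,36,8); B=z(370,105,70,37,8); B=cv2.copyMakeBorder(B,0,0,0,A.shape[1]-B.shape[1],0)
cv2.imwrite("pics/z.png",np.vstack([A,B]))
E
```

```text
top strap (np.int64(824), array([629.3,  33.9]), array([100.3,  42.4]), 78.3, np.float64(43.2))
base (np.int64(1609), array([629.7,  34.9]), array([133.5, 133.3]), 52.7, np.float64(38.4))
rack (np.int64(2269), array([484.7, 280.1]), array([149.5, 226.1]), 8.4, np.float64(23.0))
washer/nut (np.int64(126), array([629.3,  33.9]), array([26.4, 24. ]), 52.3, np.float64(61.5))
sock (np.int64(216), array([516.1, 357.5]), array([33.2, 36. ]), 0.1, np.float64(62.7))
sock (np.int64(209), array([527. , 286.4]), array([35. , 33.5]), 44.8, np.float64(62.8))
sock (np.int64(207), array([537.9, 214.8]), array([35.2, 32.9]), 0.0, np.float64(62.9))
scene strap (np.int64(632), array([627.9,  30.6]), array([101.1,  43.3]), 79.4, np.float64(41.3))
base (np.int64(1422), array([626.8,  31.2]), array([117.6,  70.5]), 80.4, np.float64(23.6))
rack (np.int64(1258), array([528. , 288.6]), array([229.4, 185.6]), 60.5, np.float64(21.3))
washer/nut (np.int64(103), array([627.8,  29.5]), array([22.6, 24.1]), 53.7, np.float64(59.8))
sock (np.int64(152), array([515.4, 354.5]), array([36. , 33.7]), 52.7, np.float64(59.8))
sock (np.int64(167), array([525.4, 281.9]), array([38.5, 32.3]), 52.0, np.float64(60.0))
sock (np.int64(179), array([536.4, 211.6]), array([36.7, 35.2]), 83.6, np.float64(60.0))
```

View pics/z.png

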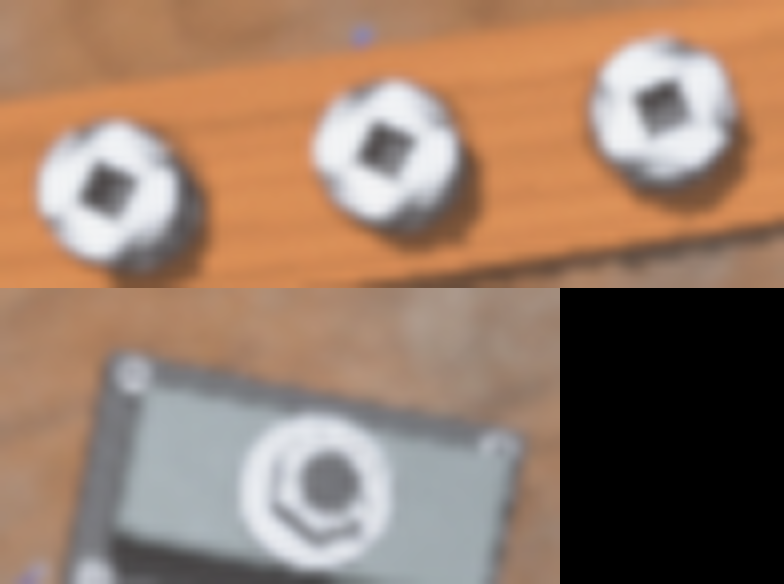

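```bash
python3 - <<'E'
from h import *
a=cv2.cvtColor(cv2.imread("pics/top0.png"),cv2.COLOR_BGR2GRAY)
for u,v in((253.5,183.5),(288.3,178.7),(322.8,173)):
    p=cv2.getRectSubPix(a,(13,13),(u,v)); b=cv2.resize(p,None,fx=12,fy=12,interpolation=cv2.INTER_CUBIC)
    for th in(110,130,150):
        n,l,s,c=cv2.connectedComponentsWithStats((b<th).astype(np.uint8)); k=l[78,78]
        ct=max(cv2.findContours((l==k).astype(np.uint8),0,1)[0],key=cv2.contourArea); R=cv2.minAreaRect(ct); print(np.round((np.array(R[0])-78)/12,2),np.round(np.array(R[1])/12*2,1),R[2])
E
```

```text
[-0.97 -0.41] [6.4 8. ] 28.07248878479004
[-0.79 -0.29] [8.6 9.5] 26.56505012512207
[-0.7  -0.28] [10.2 10.7] 23.198591232299805
[-0.04 -0.04] [25.8 25.8] 90.0
[-0.82 -0.64] [8.6 9.3] 26.56505012512207
[-0.74 -0.6 ] [10.  10.7] 26.56505012512207
[-0.04 -0.04] [25.8 25.8] 90.0
[-0.66 -0.48] [8.5 9.6] 65.3764419555664
[-0.59 -0.29] [10.4 10.8] 67.16634368896484
```

Emit:
{"method": "servo_tool", "body": {
  "plan": "41 -40 0 -7 -0.5;41 -40 0 -7 -0.5;41 -40 0 -7 -0.5;41 -40 0 -7 -0.5;40 -36 0 -7 -0.5;40 -36 0 -7 -0.5;40 -36 0 -7 -0.5;41 -36 0 -7 -0.5;0 0 -20 -6.5 -0.5;0 0 0 0 -0.5;0 0 0 0 -0.5",
  "squeeze": 25
}}

```text
time: 1.62
position: [0.4453, 0.3637, 0.2021]
tcp_rot: [-2.045, -2.384, 0.003]
force: [-0.4, 0.0, 1.4]
grip_width: 0.747
finger_force: 0.0
```

Emit:
{"method": "servo_tool", "body": {
  "plan": "15 -25 -10 0 -0.4;15 -25 -10 0 -0.4;15 -25 -10 0 -0.4;15 -25 -10 0 -0.4;16 -25 -10 0 -0.4;16 -25 -10 0 -0.4;0 0 -10 0 -0.4;0 0 0 0 -0.4;0 0 0 0 -0.4"
}}

```text
time: 2.37
position: [0.537, 0.2158, 0.1328]
tcp_rot: [-2.043, -2.385, 0.0]
force: [0.1, 0.9, 1.1]
grip_width: 0.699
finger_force: 0.0
```

```bash
python3 - <<'E'
from h import *
im,d=env.snapshot("scene"); cv2.imwrite("pics/s1.png",cv2.resize(im[80:280,230:500],None,fx=2.9,fy=2.9))
E
```

```text
(no output)
```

View pics/s1.png

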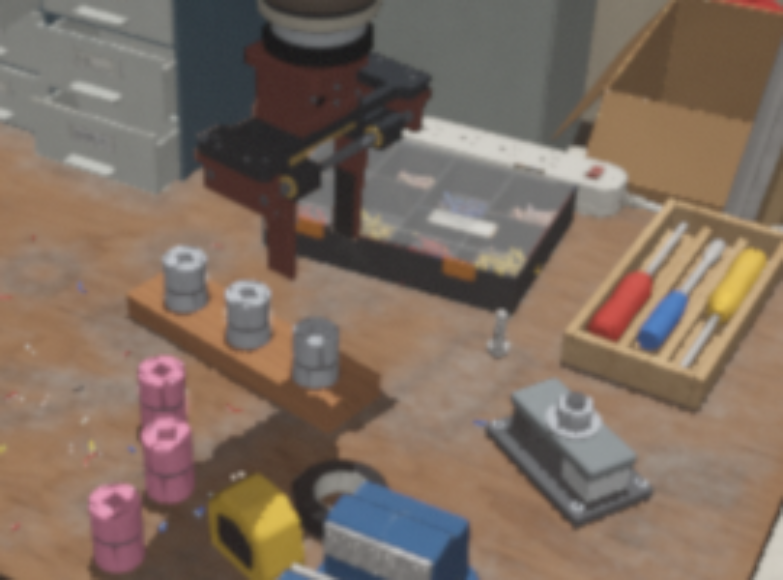

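The view shows the gripper open above the row, with the fingers straddling along the rack's x. The right-hand socket is at crop pixel (317,350) and the clamp at (570,430). I'll descend and grip.

Emit:
{"method": "servo_tool", "body": {
  "plan": "0 -2.5 -25 0 -0.4;0 0 -30 0 -0.4;0 0 -30 0 -0.4;0 0 -21 0 -0.4;0 0 0 0 -0.4;0 0 0 0 0.3;0 0 0 0 1;0 0 0 0 1;0 0 0 0 1;0 0 0 0 1;0 0 0 0 1;0 0 0 0 1",
  "squeeze": 25
}}

```text
time: 3.42
position: [0.5387, 0.212, 0.0281]
tcp_rot: [2.048, 2.382, 0.004]
force: [-1.2, 0.8, 7.9]
grip_width: 0.404
finger_force: 25.0
```

Emit:
{"method": "servo_tool", "body": {
  "plan": "0 0 20 0 1;0 0 30 0 1;0 0 30 0 1;9 -18 10 -5 1;14 -27 0 0 1;14 -27 0 0 1;14 -27 0 0 1;14 -27 0 0 1;14 -27 0 0 1;12 -25 0 0 1;0 0 0 0 1;0 0 0 0 1;0 0 0 0 1"
}}

```text
time: 4.5
position: [0.6284, 0.0338, 0.1164]
tcp_rot: [-2.15, -2.289, 0.0]
force: [0.0, 0.1, -1.7]
grip_width: 0.402
finger_force: 25.0
```

```bash
cat > look.py <<'E'
from h import *
import sys
im,d=env.snapshot("scene"); cv2.imwrite(f"pics/{sys.argv[1]}.png",cv2.resize(im[100:280,340:500],None,fx=3.3,fy=3.3,interpolation=2))
P=cloud("scene",d)
for n,c,r,z0,z1 in(("strap",(.628,.031),.08,.033,.048),):
    m=(np.hypot(P[...,0]-c[0],P[...,1]-c[1])<r)&(P[...,2]>z0)&(P[...,2]<z1)
s=env.sense(); print({k:np.round(s[k],4) for k in("position","force","tcp_rot","ft_torque")})
for r in env.cut_out("scene","socket_a")[:6]:
    p=P[r["pixels"]&(d>0)]; print(round(r["score"],2),np.round(r["pixel"]),np.round(np.percentile(p,[5,50,95],axis=0)*1000).tolist())
E
python3 look.py s2
```

```text
{'position': array([0.6283, 0.0346, 0.1165]), 'force': array([-0.9912,  0.4589, -2.1412]), 'tcp_rot': array([-2.1483, -2.2906, -0.    ]), 'ft_torque': array([-0.0305,  0.1278,  0.0213])}
0.92 [287. 218.] [[406.0, 240.0, 14.0], [417.0, 248.0, 42.0], [435.0, 266.0, 52.0]]
0.87 [270. 260.] [[301.0, 144.0, 1.0], [313.0, 153.0, 38.0], [331.0, 177.0, 52.0]]
0.64 [294. 175.] [[499.0, 337.0, 23.0], [510.0, 345.0, 50.0], [526.0, 363.0, 62.0]]
0.61 [434. 196.] [[610.0, 17.0, 104.0], [622.0, 21.0, 134.0], [638.0, 37.0, 150.0]]
0.57 [286. 239.] [[368.0, 178.0, 5.0], [379.0, 185.0, 37.0], [395.0, 205.0, 52.0]]
0.55 [316. 189.] [[509.0, 266.0, 22.0], [520.0, 274.0, 50.0], [537.0, 294.0, 62.0]]
```

View pics/s2.png

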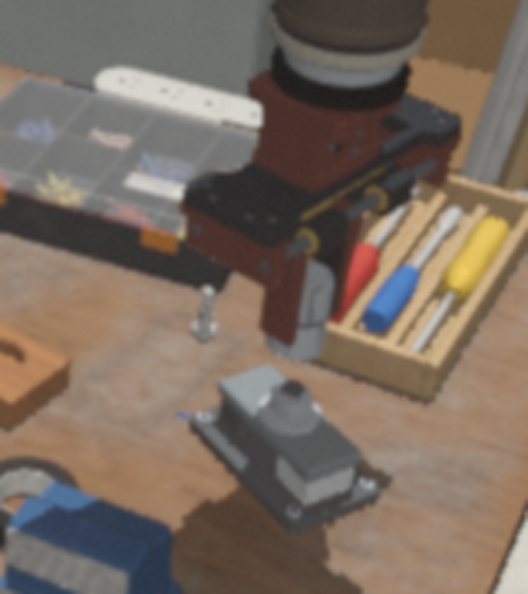

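The held socket shows at crop (300,310), roughly above the nut at (290,395). I'll fit a circle to it and compare with the scene camera's own estimate of the nut, which removes the camera bias.

```bash
cat > fit.py <<'E'
from h import *
from scipy.optimize import least_squares
def held(k=1):
    d=env.snapshot("scene")[1]; P=cloud("scene",d); s=env.sense(); t=s["position"]
    zb=t[2]-.018   # socket mouth
    m=(np.hypot(P[...,0]-t[0],P[...,1]-t[1])<.03)&(P[...,2]>zb+.001)&(P[...,2]<zb+.015); p=P[m]
    f=least_squares(lambda c:np.hypot(p[:,0]-c[0],p[:,1]-c[1])-.018,t[:2],loss="soft_l1",f_scale=.001)
    c=f.x
    print(len(p),"socket",np.round(c*1000,1),"tcp",np.round(t*1000,1),"to nut(scene)",np.round(np.array([627.9,30.6])-c*1000,1),"F",np.round(s["force"],1),"zmin",np.round(p[:,2].min()*1000,1))
if __name__=="__main__": held(); held()
E
python3 fit.py
```

```text
78 socket [627.6  36.5] tcp [628.4  35.  116.6] to nut(scene) [ 0.3 -5.9] F [-1.  -0.5 -1.9] zmin 99.9
82 socket [627.7  36.9] tcp [628.5  34.9 116.7] to nut(scene) [ 0.2 -6.3] F [-0.5 -0.2 -2.3] zmin 99.7
```

```bash
python3 - <<'E'
from h import *
from scipy.optimize import least_squares
P=np.load("scene.npy")
for n,c,r,R,z0,z1 in(("s0",(.5375,.213),.03,.018,.026,.04),("s1",(.526,.284),.03,.018,.026,.04),("s2",(.515,.355),.03,.018,.026,.04),("stud",(.628,.031),.012,.008,.0605,.066),("s0hi",(.5375,.213),.03,.018,.04,.055),):
    m=(np.hypot(P[...,0]-c[0],P[...,1]-c[1])<r)&(P[...,2]>z0)&(P[...,2]<z1);p=P[m]
    f=least_squares(lambda q:np.hypot(p[:,0]-q[0],p[:,1]-q[1])-R,c,loss="soft_l1",f_scale=.001)
    print(n,len(p),np.round(f.x*1000,1), np.round(np.abs(f.fun).mean()*1000,2),"mean",np.round(p.mean(0)*1000,1))
E
```

```text
s0 76 [538.5 213.8] 1.04 mean [530.2 202.3  32.7]
s1 77 [527.7 285.4] 1.31 mean [518.9 273.9  32.9]
s2 65 [517.  356.5] 1.35 mean [509.4 344.4  32. ]
stud 40 [627.5  30.7] 2.12 mean [627.5  29.7  63.6]
s0hi 88 [538.3 213.1] 1.75 mean [530.1 203.7  47.6]
```

Emit:
{"method": "servo_tool", "body": {
  "plan": "2 -4 0 0 1;0 0 -12 0 1;0 0 -12 0 1;0 0 -8 0 1;0 0 0 0 1;0 0 0 0 1"
}}

```text
time: 5.2
position: [0.6301, 0.0292, 0.0834]
tcp_rot: [-2.15, -2.289, 0.003]
force: [0.4, -0.2, -1.4]
grip_width: 0.404
finger_force: 25.0
```

```bash
python3 fit.py
```

```text
70 socket [629.4  30.9] tcp [630.7  29.2  84.1] to nut(scene) [-1.5 -0.3] F [-0.4 -0.  -2.1] zmin 67.2
74 socket [630.3  30.7] tcp [631.1  29.2  84.6] to nut(scene) [-2.4 -0.1] F [-0.3 -0.  -1.9] zmin 67.7
```

Emit:
{"method": "servo_tool", "body": {
  "plan": "-0.5 2 -1 0 1;0 0 -2 0 1;0 0 -2 0 1;0 0 -1 0 1;0 0 -1 0 1;0 0 0 0 1;0 0 0 0 1",
  "squeeze": 25
}}

```text
time: 5.88
position: [0.6304, 0.0314, 0.078]
tcp_rot: [-2.15, -2.29, -0.0]
force: [-1.1, 0.6, 3.6]
grip_width: 0.405
finger_force: 25.0
```

Emit:
{"method": "servo_tool", "body": {
  "plan": "0 0 -1 0 1;0 0 0 0 1;0 0 0 0 1"
}}

```text
time: 6.13
position: [0.6305, 0.0315, 0.0779]
tcp_rot: [-2.15, -2.29, -0.001]
force: [-4.5, 1.0, 10.8]
grip_width: 0.405
finger_force: 25.0
```

Emit:
{"method": "servo_tool", "body": {
  "plan": "0 0 0 4 1;0 0 0 4 1;0 0 0 4 1;0 0 0 4 1;0 0 0 0 1"
}}

```text
time: 6.55
position: [0.6312, 0.0317, 0.078]
tcp_rot: [1.805, 2.57, 0.003]
force: [-1.2, 1.6, 8.2]
grip_width: 0.403
finger_force: 25.0
```

Emit:
{"method": "servo_tool", "body": {
  "plan": "0 0 0 4 1;0 0 0 4 1;0 0 0 4 1;0 0 0 4 1;0 0 0 0 1"
}}

```text
time: 6.97
position: [0.6314, 0.0317, 0.0779]
tcp_rot: [1.429, 2.796, 0.003]
force: [-1.2, 1.2, 7.8]
grip_width: 0.399
finger_force: 25.0
```

Contact stayed at TCP z 78 (mouth on the nut's top) through a 32° sweep, so this socket doesn't fit. I'll put it back in the rack.

Emit:
{"method": "servo_tool", "body": {
  "plan": "0 0 12 0 1;0 0 30 0 1;-9 18 0 -6 1;-14 27 0 -6 1;-14 27 0 -6 1;-14 27 0 -6 1;-14 27 0 -3 1;-14 27 0 0 1;-13 27 0 0 1;0 0 -20 0 1;0 0 -20 0 1;0 0 0 0 1;0 0 0 0 1"
}}

```text
time: 8.05
position: [0.5379, 0.2108, 0.0784]
tcp_rot: [-2.049, -2.381, 0.003]
force: [-0.1, 0.0, -2.0]
grip_width: 0.406
finger_force: 25.0
```

```bash
python3 fit.py
```

```text
65 socket [536.6 212.5] tcp [538.8 210.8  79.3] to nut(scene) [  91.3 -181.9] F [ 0.3 -0.5 -2.6] zmin 62.9
70 socket [538.1 212.4] tcp [539.3 210.9  79.7] to nut(scene) [  89.8 -181.8] F [-0.3  0.8 -1.9] zmin 62.8
```

Emit:
{"method": "servo_tool", "body": {
  "plan": "0 1.3 -15 0 1;0 0 -15 0 1;0 0 -5 0 1;0 0 -4 0 1;0 0 -4 0 1;0 0 -4 0 1;0 0 -3 0 1;0 0 0 0 1;0 0 0 0 1"
}}

```text
time: 8.9
position: [0.5385, 0.2126, 0.0288]
tcp_rot: [2.049, 2.382, 0.0]
force: [0.2, -0.9, -2.2]
grip_width: 0.402
finger_force: 25.0
```

Emit:
{"method": "servo_tool", "body": {
  "plan": "0 0 -1 0 1;0 0 0 0 -0.4;0 0 0 0 -0.4;0 0 0 0 -0.4;0 0 0 0 -0.4;0 0 20 0 -0.4;0 0 30 0 -0.4;0 0 25 0 -0.4;-4 24 0 0 -0.4;-4 24 0 0 -0.4;-3 23.5 0 0 -0.4;0 0 -20 0 -0.4;0 0 0 0 -0.4;0 0 0 0 -0.4"
}}

```text
time: 10.07
position: [0.5267, 0.2833, 0.0819]
tcp_rot: [-2.048, -2.382, 0.004]
force: [-0.5, -0.5, 0.5]
grip_width: 0.7
finger_force: 0.0
```

```bash
python3 - <<'E'
from h import *
from scipy.optimize import least_squares
d=env.snapshot("scene")[1]; P=cloud("scene",d); print(np.round(env.sense()["position"]*1000,1))
for n,c in(("s0",(.5385,.2138)),("s1",(.5277,.2854))):
    m=(np.hypot(P[...,0]-c[0],P[...,1]-c[1])<.03)&(P[...,2]>.026)&(P[...,2]<.04);p=P[m]
    f=least_squares(lambda q:np.hypot(p[:,0]-q[0],p[:,1]-q[1])-.018,c,loss="soft_l1",f_scale=.001)
    m=(np.hypot(P[...,0]-c[0],P[...,1]-c[1])<.02)&(P[...,2]>.055)&(P[...,2]<.07)
    print(n,len(p),np.round(f.x*1000,1),"top z",np.round(np.percentile(P[m][:,2],[10,50,90])*1000,1) if m.any() else 0)
E
```

```text
[527.5 282.9  82.7]
s0 76 [538.3 214.4] top z [56.9 60.4 62.8]
s1 75 [527.7 285.3] top z [57.1 60.8 62.4]
```

Emit:
{"method": "servo_tool", "body": {
  "plan": "0 1 -25 0 -0.4;0 0 -25 0 -0.4;0 0 -5 0 -0.4;0 0 0 0 0.3;0 0 0 0 1;0 0 0 0 1;0 0 0 0 1;0 0 0 0 1;0 0 0 0 1;0 0 0 0 1"
}}

```text
time: 10.95
position: [0.5281, 0.2854, 0.0291]
tcp_rot: [2.048, 2.381, 0.003]
force: [-1.0, -0.7, 6.7]
grip_width: 0.403
finger_force: 25.0
```

Emit:
{"method": "servo_tool", "body": {
  "plan": "0 0 20 0 1;0 0 30 0 1;0 0 30 0 1;6 -15 10 -6 1;11 -28 0 -7 1;12 -30 0 0 1;12 -30 0 0 1;12 -30 0 0 1;12 -30 0 0 1;12 -30 0 0 1;12 -30 0 0 1;13 -30 -10 0 1;0 0 -8 0 1;0 0 -8 0 1;0 0 0 0 1;0 0 0 0 1"
}}

```text
time: 12.28
position: [0.6286, 0.0337, 0.0911]
tcp_rot: [-2.302, -2.136, 0.001]
force: [-0.0, -0.5, -1.5]
grip_width: 0.405
finger_force: 25.0
```

```bash
python3 fit.py
```

```text
79 socket [627.8  33.2] tcp [629.   33.9  91.6] to nut(scene) [ 0.1 -2.6] F [-0.1  1.1 -1.2] zmin 74.6
84 socket [628.4  33.7] tcp [629.4  33.8  92. ] to nut(scene) [-0.5 -3.1] F [ 0.2 -0.1 -1.8] zmin 75.0
```

Emit:
{"method": "servo_tool", "body": {
  "plan": "1.8 -0.6 -5 0 1;0 0 -4 0 1;0 0 -3 0 1;0 0 -2 0 1;0 0 -1 0 1;0 0 -1 0 1;0 0 0 0 1;0 0 0 0 1"
}}

```text
time: 13.05
position: [0.6312, 0.0319, 0.0771]
tcp_rot: [-2.304, -2.134, -0.001]
force: [-5.1, 0.6, 12.7]
grip_width: 0.399
finger_force: 25.0
```

Mouth is at about 58, lower than the first socket's 60. It may be sitting in the chamfer but turned wrong. I'll ease x and sweep gently.

Emit:
{"method": "servo_tool", "body": {
  "plan": "-0.7 0 0 3 1;0 0 0 4 1;0 0 0 4 1;0 0 0 4 1;0 0 0 0 1"
}}

```text
time: 13.47
position: [0.6302, 0.0322, 0.0764]
tcp_rot: [-2.0, -2.421, -0.001]
force: [-4.2, 1.0, 5.7]
grip_width: 0.406
finger_force: 25.0
```

Emit:
{"method": "servo_tool", "body": {
  "plan": "0 0 0 4 1;0 0 0 4 1;0 0 0 4 1;0 0 0 3 1;0 0 0 0 1"
}}

```text
time: 13.88
position: [0.6301, 0.032, 0.0754]
tcp_rot: [-1.67, -2.66, -0.0]
force: [-1.1, 2.1, -1.2]
grip_width: 0.402
finger_force: 25.0
```

It sank and the contact force vanished, so this is the fitting one. I'll descend gently.

Emit:
{"method": "servo_tool", "body": {
  "plan": "0 0 -1 0 1;0 0 -1.5 0 1;0 0 -1.5 0 1;0 0 -1 0 1;0 0 0 0 1"
}}

```text
time: 14.3
position: [0.6301, 0.032, 0.0705]
tcp_rot: [-1.674, -2.658, 0.0]
force: [-4.1, 3.6, 2.9]
grip_width: 0.407
finger_force: 25.0
```

Emit:
{"method": "servo_tool", "body": {
  "plan": "-0.5 0.4 -1 0 1;0 0 -1.5 0 1;0 0 -1.5 0 1;0 0 -1 0 1;0 0 0 0 1"
}}

```text
time: 14.72
position: [0.6301, 0.0321, 0.066]
tcp_rot: [1.674, 2.658, 0.0]
force: [-4.0, 2.1, 6.1]
grip_width: 0.401
finger_force: 25.0
```

Emit:
{"method": "servo_tool", "body": {
  "plan": "-0.5 0.3 -1 0 1;0 0 -1 0 1;0 0 0 0 1;0 0 0 0 1"
}}

```text
time: 15.05
position: [0.63, 0.0321, 0.0644]
tcp_rot: [1.674, 2.657, 0.001]
force: [-4.4, 2.0, 7.7]
grip_width: 0.41
finger_force: 25.0
```

Emit:
{"method": "servo_tool", "body": {
  "plan": "0 0 -0.7 0 1;0 0 -0.5 0 1;0 0 0 0 1;0 0 0 0 1"
}}

```text
time: 15.38
position: [0.6301, 0.0322, 0.0641]
tcp_rot: [1.674, 2.657, 0.002]
force: [-7.0, 1.6, 15.1]
grip_width: 0.408
finger_force: 25.0
```

It stopped on the washer at the expected height. I'll ease the load and check.

Emit:
{"method": "servo_tool", "body": {
  "plan": "-0.5 0.2 0.3 0 1;0 0 0 0 1;0 0 0 0 1"
}}

```text
time: 15.63
position: [0.63, 0.0322, 0.0641]
tcp_rot: [1.673, 2.656, 0.002]
force: [-4.8, 0.8, 11.4]
grip_width: 0.405
finger_force: 25.0
```

```bash
python3 look.py s3; python3 fit.py; python3 - <<'E'
from h import *
im,d=env.snapshot("top"); P=cloud("top",d)
for c in((.5161,.3575),(.527,.2864),(.5379,.2148)):
    m=(np.hypot(P[...,0]-c[0],P[...,1]-c[1])<.03)&(P[...,2]>.05); p=P[m]*1000
    print(c,len(p),np.round((p.min(0)+p.max(0))/2,1) if len(p) else "", np.median(p[:,2]) if len(p) else "")
    if len(p)>50:
        q=p[p[:,2]>58]; A=np.c_[q[:,:2]-q[:,:2].mean(0),np.ones(len(q))]; print("slope",np.round(np.linalg.lstsq(A,q[:,2],rcond=None)[0],3))
E
```

```text
{'position': array([0.63  , 0.0322, 0.0641]), 'force': array([-4.5039,  2.1505, 11.3304]), 'tcp_rot': array([1.6734e+00, 2.6565e+00, 1.9000e-03]), 'ft_torque': array([0.3501, 1.1208, 0.0768])}
0.78 [294. 176.] [[499.0, 337.0, 20.0], [509.0, 346.0, 46.0], [528.0, 370.0, 63.0]]
0.69 [287. 238.] [[368.0, 178.0, 4.0], [379.0, 186.0, 38.0], [396.0, 206.0, 52.0]]
0.59 [270. 260.] [[301.0, 145.0, 5.0], [313.0, 151.0, 38.0], [330.0, 171.0, 52.0]]
0.56 [338. 201.] [[520.0, 196.0, 22.0], [531.0, 205.0, 50.0], [550.0, 224.0, 62.0]]
0.56 [434. 226.] [[609.0, 11.0, 1.0], [622.0, 16.0, 56.0], [691.0, 52.0, 82.0]]
0.55 [285. 214.] [[407.0, 240.0, 11.0], [419.0, 250.0, 42.0], [437.0, 272.0, 52.0]]
71 socket [628.8  31.6] tcp [630.   32.2  64.1] to nut(scene) [-0.9 -1. ] F [-4.7  2.2 10.2] zmin 47.1
69 socket [629.3  31.9] tcp [630.   32.2  64.1] to nut(scene) [-1.4 -1.3] F [-4.2  0.9 11.2] zmin 47.2
(0.5161, 0.3575) 216 [516.2 357.7  59.4] 62.90796364605767
slope [ 4.0000e-03 -1.7000e-02  6.3018e+01]
(0.527, 0.2864) 0  
(0.5379, 0.2148) 208 [538.  215.8  59.2] 62.71112131694889
slope [-8.0000e-03  1.4000e-02  6.2777e+01]
```

View pics/s3.png

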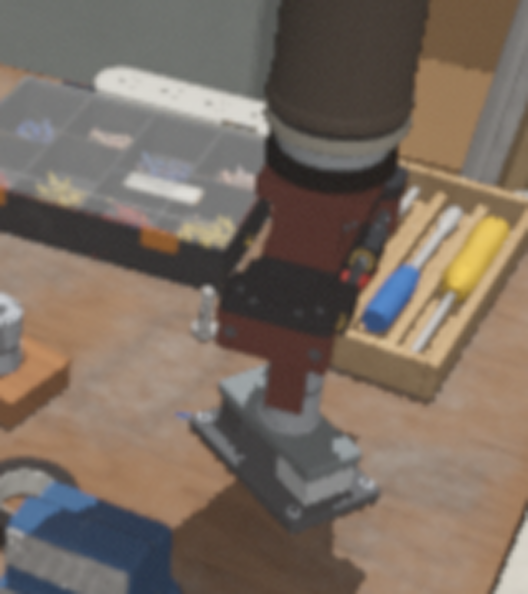

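The picture shows the socket upright in the gripper at crop (295,395), seated on the washer. The other two stand level in their rack holes.

```bash
python3 -c "
from cell import env
print(env.sign_off())"
```

```text
the job is handed in; nothing more can be done
None
```

The socket from the middle hole fits the nut: it is held in the gripper, straight and stopped at washer height on the nut. The one from the first hole did not fit and is back in its hole, the third stayed in the rack untried, and I handed the job in at about 16 s; no verdict came back.

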